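# Load the lid pale side up and start the marking machine

## Task

Take the two-tone lid panel from the drying rack and lay it, turned so that its pale face is up, flat and fully down between the stops of the marking machine's nest, and let go of it. Then press the green start button on the control desk fully down, keep it down for a full second and let it come back up. Do not press the red stop button, do not drop the lid, and leave the small dark panel, the glue bottle, the finished box and the brush where they are.

Things in the scene. Friction and masses are not known exactly. Their poses are not given: they have to be found in the camera images.
- lid: Loose wooden lid panel, 90 (x) x 60 (y) x 14 mm (z), 60 g; origin at its centre. +z face pale, -z face dark. It starts in the rack's far groove on its +x end (x points down), dark face towards the robot, top leaning 25 degrees to the robot. Its 60 mm width overhangs the 44 mm wide rack walls and nest block by 8 mm on each side, for the fingers.
- rack: Fixed wooden drying rack, 150 (x) x 44 mm (y), crossfeet 120 mm long (y), 10 mm high at x = -55 and +72 mm; origin under its centre, z up, -x towards the robot. Grooves at x = -35 mm (small dark panel) and +35 mm (lid) lean 25 degrees towards -x; floors 32 mm above the table, 18 mm wide; walls 44 mm wide, 40 mm long along the lean.
- spare: Bystander: loose dark square panel 60 x 60 x 12 mm standing in the rack's near groove, parallel to the lid and about 70 mm nearer the robot. Origin at its centre. Leave it.
- machine: Fixed green marking machine; origin on the table under the nest's centre, z up, -x towards the robot. Base plate 20 mm high, x -90 to 160, y -80 to 80 mm. Column x 105 to 155, y -35 to 35 mm, to z 270 mm; grey head x 68 to 142, y -30 to 30, z 217 to 292 mm; lens tube radius 18 mm at x 87 mm, down to z 190 mm.
- nest (a point): Centre of the nest block's top, 50 mm above the table, axes as the machine's. Block 88 (x) x 44 mm (y), 30 mm above the base plate. The lid's 90 mm lies along x between end stops (inner faces x = -48, 48 mm), its 60 mm along y between corner posts (|x| 32 to 44, |y| 33 to 39 mm); all rise 8 mm above this point. Long sides open for fingers at |x| < 32 mm. Seated lid's centre: 7 mm above.
- desk: Fixed grey control desk, 200 mm wide (y), origin under its centre, z up. Its 120 mm long face slopes 35 degrees, low edge at -x, face centre at z 58 mm. Buttons on it at y = 45 and -45 mm, either way round. Plywood posts at x 54 to 66, |y| 84 to 100 mm carry a hood board over x 16 to 66 mm, z 185 to 197 mm: a tool pointing straight down is blocked; come square to the face.
- start_top (a point): Centre of the top of the green start button's cap (radius 16 mm), at rest 18 mm out from the desk face. Site z is the outward normal of the face (35 degrees from vertical, towards the desk's -x). Press along -z.
- start (a joint): Travel of the green start button in m: 0 up, 0.006 fully down (about 5 N).
- stop_top (a point): Centre of the top of the red stop button's cap, same size and axes, 90 mm beside the green one. Do not press.
- stop (a joint): Travel of the red stop button in m: 0 up, 0.006 fully down.
- glue: Bystander: yellow glue bottle, radius 28 mm, 150 mm high, origin under its centre.
- box: Bystander: finished wooden box, a cube of 85 mm with a turned round lid (radius 46 mm), 105 mm high in all, origin under its centre.
- brush: Bystander: brush 170 mm long lying along its x, beyond the machine.
Not all that is in view belongs to the job. What is shaped like the lid but yellow is not meant.

How it is judged:
By the outcome, as a careful person would: the job done as asked, in the order asked, and still so for the second after the job is handed in, with the robot touching nothing.
It also fails if it takes over 64 s, if anything falls off the work surface, if the arm or the gripper's body presses on something with over 40 N, if the wrist force passes 120 N, or if a joint passes its speed limit or range.

## Robot

A 6-joint arm with a two-finger parallel gripper is mounted at the origin on the work surface. World frame = base frame: x ahead of the robot, y to its left, z up, the work surface at z = 0. Lengths are in m, angles in degrees, forces in N, time in s.
With the tool pointing down it reaches from about 0.35 to 0.875 m from the base axis. Payload 4.2 kg.
Tool frame: the origin (TCP) lies between the finger pads, 19 mm behind the fingertips; this is the grasp point; z points along the fingers, y is the line along which they close (so a half turn about z gives the same grasp; the last joint's range is limited). The gripper opens to 87 mm and grips with 3 to 60 N. Pads are 19 mm wide; open, the fingers measure 117 mm over their backs; the gripper's body (75 mm by 190 mm) begins 51 mm behind the grasp point.
Start: joints at [-54.97, 22.042, 0.453, 0, -68.411, -14.817], TCP at [0.216, -0.586, 0.241] pointing down, gripper open.
Joint ranges: [-179.83, 179.83], [-69.29, 118.12], [-61.27, 80.66], [-181.25, 117.63], [-171.15, -9.14], [-177.46, 177.46]. Speed limits (degrees/s): [159.86, 159.86, 180, 180, 180, 180].

## Interface

Orientations are given as a 3x3 rotation matrix whose columns are the frame's x, y, z axes.
In Python, from plant import robot gives the robot as it stands.
- The arm moves only by the tool step_arm, never from a script. Its argument "increments" is a list of rows, each a list of 5 numbers: the opening, from 0 (shut) to 1 (fully open), then the shift along the tool's x, y, z scaled (see below), then the turn about the tool's z scaled (see below). A call has 1 to 20 rows; each row is the pose to reach, as a shift and turn from the pose commanded when the call began, along the tool's axes at that moment; what a row does not reach only later rows make up. The controller multiplies each number of a shift by 50 cm and each number of a turn by 90 degrees. A row lasts 1/12 s, in which the tool goes at most 41.7 mm and 7.16 degrees, less where a joint would pass 70% of its speed; a pose out of reach is approached as far as the arm can. A call with a number of a shift or a turn outside -1 to 1 is refused whole. A call with a gripper value outside its range is refused whole. The fingers move at their own pace and stop on an object; "newtons" is the grip in N (left out, the last holds). Time passes only in rows, so rows that repeat a pose let the fingers close. It gives the time, the measured TCP pose, the force, the opening and the grip force at its end, in the units of the state.
- robot.sense(): the state, without advancing time (a new reading comes with each control period).
- robot.read_camera(name): name is "side" or "top" or "wrist"; returns a dict with "image" (384x512x3 uint8, red, green, blue), "z_map" (384x512 float32, m along the optical axis (not along the pixel's ray), 0 where there is no reading), "K" (3x3 intrinsics, pixels), "extrinsics" (4x4, takes a point from world to camera coordinates); the wrist camera has in their place "T_tool_cam" (4x4, takes a point from camera to tool coordinates, whose origin is the TCP and whose axes are the flange's). Camera axes: x right, y down, z forward; pixel columns grow to the right and rows downward; lengths in m; the calibration is good to about 2 mm. A picture is of the moment at which its call begins: read the wrist's pose just before it.
- robot.close_job(): hands the job in; it is judged then, once.
Trained networks look in a picture, given as the dict that the camera call returned (one of the last four; its "shot" number tells which), for a name from the list of things; names that differ only in an ending like _2 or _b are one class to them, and where a whole thing is asked for, a point or a joint stands for the part that bears it (a point fixed in the world has none). Each returns a list of dicts, best first, with "conf" (0 to 1); they miss things now and then, are a little off and sometimes report something else, mostly with a low value. They report only what shows in the picture. A call takes as long as a camera call. They do not tell look-alikes from the thing itself.
- robot.look_for(picture, name): "centre" ([row, column] in pixels, amid what is visible of it).
- robot.place_of(picture, name): "centre" ([row, column] in pixels: a listed point, or the origin of a listed thing).
The state is a dict: "t": time; "joint_positions": joint angles; "qd": joint speeds; "tau": joint torques, N m; "position": TCP position; "eef_rot": TCP orientation; "force": force on the tool from outside, world axes, zero at the start; "torque": the same for the moment, N m; "grip_width": opening from 0.0 (shut) to 1.0 (fully open); "grasp_force": force on a finger pad.
Only numpy, scipy, OpenCV 4.12 (cv2) and the standard library are available. Lean on these libraries where they do the work, as an engineer would, in place of code of your own. Each camera call takes 0.05 s, during which the arm holds its last target. There are 200 camera calls.

## Working session

There is one attempt and no reset: what is moved stays moved. The work goes in short steps, Python scripts to look and compute and a tool call to move; the robot and the scene stay as the last step left them, time stands still between calls to the robot, and variables do not carry over. Pictures are saved under pics/ and viewed, at most 10 in all, crops included, and the job is handed in when it is done.

Besides the shell and the picture viewer there is one more tool, called after "Emit:" as name(argument=value, ...), one argument or row to a line, values as JSON. step_arm: Moves the arm, as the interface text tells. Shifts and turns lie within -1 to 1; 1 stands for 50 cm of shift or 90 degrees of turn. Its arguments: {"type":"object","properties":{"increments":{"type":"array","items":{"type":"array","items":{"type":"number","minimum":-1,"maximum":1}}},"newtons":{"type":"number"}},"required":["increments"]}

```bash
ls; mkdir -p pics; cat > h.py <<'E'
import numpy as np, cv2
from plant import robot
def world(p, rc, s=None):
    r,c=int(round(rc[0])),int(round(rc[1]))
    z=p["z_map"][r,c]
    return cam2w(p, rc, z, s)
def cam2w(p, rc, z, s=None):
    K=p["K"]; v=np.array([(rc[1]-K[0,2])/K[0,0]*z,(rc[0]-K[1,2])/K[1,1]*z,z,1])
    if "extrinsics" in p: return (np.linalg.inv(p["extrinsics"])@v)[:3]
    t=p["T_tool_cam"]@v
    return np.array(s["position"])+np.array(s["eef_rot"])@t[:3]
def cloud(p, s=None):
    K=p["K"]; z=p["z_map"]; r,c=np.mgrid[:z.shape[0],:z.shape[1]]
    v=np.stack([(c-K[0,2])/K[0,0]*z,(r-K[1,2])/K[1,1]*z,z,np.ones_like(z)],-1)
    if "extrinsics" in p: w=v@np.linalg.inv(p["extrinsics"]).T
    else:
        T=np.eye(4);T[:3,:3]=s["eef_rot"];T[:3,3]=s["position"]; w=v@(T@p["T_tool_cam"]).T
    return w[...,:3]
E
python3 - <<'E'
from h import *
np.set_printoptions(precision=4,suppress=True)
print(robot.sense())
for n in ["top","side"]:
    p=robot.read_camera(n); cv2.imwrite(f"pics/{n}0.png",p["image"][...,::-1])
    np.savez(f"{n}0.npz",**{k:v for k,v in p.items() if k!="shot"})
    for o in ["lid","rack","spare","machine","nest","desk","start_top","stop_top","glue","box","brush"]:
        for d in robot.place_of(p,o)[:2]:
            print(n,o,np.round(d["centre"],1),round(d["conf"],2),world(p,d["centre"]))
E
```

```text
pics
{'t': 0.0, 'joint_positions': array([-54.9685,  22.0913,   0.3782,  -0.0282, -68.4134, -14.8166]), 'qd': array([-0.0002, -0.073 ,  0.1026, -0.0528,  0.1022, -0.0053]), 'tau': array([ -0.0001, -39.0664,  18.7404,   4.2198,   0.011 ,  -0.0002]), 'position': array([ 0.2158, -0.586 ,  0.2401]), 'eef_rot': array([[-0.9385, -0.3454, -0.0009],
       [-0.3454,  0.9385,  0.0021],
       [ 0.0001,  0.0023, -1.    ]]), 'force': array([-0.3981, -0.4152, -0.3913]), 'torque': array([-0.0076,  0.0096,  0.009 ]), 'grasp_force': 0.0, 'grip_width': 0.999446830217911}
top lid [204.3 104.5] 0.82 [0.5633 0.4293 0.0163]
top lid [285.2 115.7] 0.61 [0.3485 0.3913 0.0116]
top rack [221.6 159.6] 0.84 [0.5146 0.2781 0.0255]
top spare [242.9 159. ] 0.56 [0.4544 0.2666 0.086 ]
top nest [210.6 253. ] 0.96 [0.3894 0.0542 1.198 ]
top desk [218.9 385.2] 0.73 [ 0.5158 -0.3206  0.0516]
top start_top [226.5 409.3] 0.48 [ 0.4933 -0.3752  0.0734]
top stop_top [219.5 373.2] 0.5 [ 0.5124 -0.283   0.0703]
top glue [142.9 354.1] 0.73 [ 0.7209 -0.2447  0.0613]
top box [153.7 169.1] 0.7 [0.6817 0.2444 0.0995]
top brush [126.3 252.1] 0.81 [0.7824 0.0289 0.0166]
side lid [346.4 243.3] 0.85 [0.3604 0.407  0.0152]
side lid [307.  154.4] 0.76 [0.5662 0.4497 0.0155]
side rack [273.8 226.3] 0.94 [0.4965 0.2979 0.0265]
side rack [142.2 342. ] 0.46 [ 0.5185 -0.2928  0.0806]
side spare [262.  243.1] 0.7 [0.4524 0.2896 0.0876]
side machine [207.2 281.5] 0.83 [0.5067 0.0638 0.059 ]
side nest [197.5 280.4] 0.9 [0.5347 0.0276 0.0546]
side nest [273.6 226.2] 0.33 [0.4969 0.2979 0.0269]
side desk [156.9 347.4] 0.73 [ 0.4932 -0.2932  0.035 ]
side start_top [136.9 355.7] 0.38 [ 0.5051 -0.3667  0.0704]
side stop_top [144.3 342.1] 0.53 [ 0.5159 -0.2897  0.0754]
side glue [146.7 279.8] 0.82 [ 0.7233 -0.2468  0.0126]
side box [235.  173.8] 0.67 [0.6668 0.2945 0.046 ]
side brush [180.7 206.2] 0.96 [0.7816 0.0597 0.022 ]
```

View pics/top0.png

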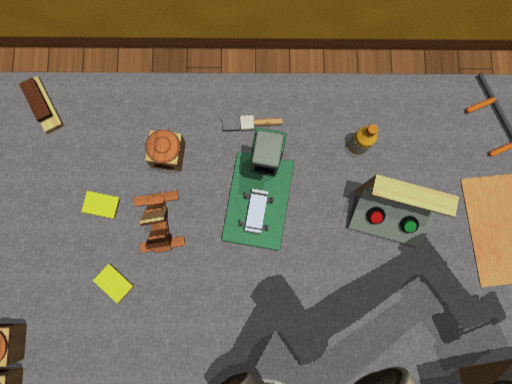

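View pics/side0.png

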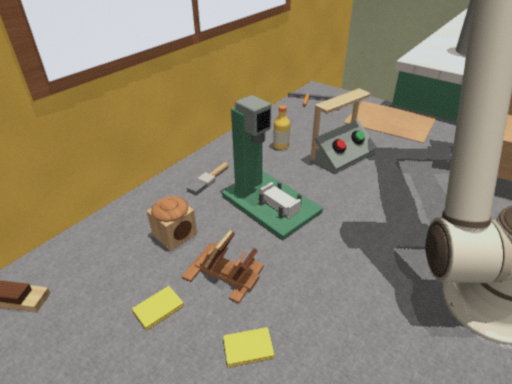

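The top view shows the rack at (220,158), with the lid in its far groove at about (213,153) and the spare at (235,160). The machine's nest is at (211,257), the red button at (217,376) and the green at (226,410). The two yellow panels at left are decoys. The side view agrees. I'll refine yaws from colour and depth next.

```bash
cat >> h.py <<'E'
def plan(s, target, xdir=None):
    """scaled shift (tool axes) and turn to bring TCP to target, tool x along xdir (world xy)"""
    R=np.array(s["eef_rot"]); d=R.T@(np.array(target)-s["position"])/0.5
    t=0.
    if xdir is not None:
        v=R.T@np.array([xdir[0],xdir[1],0.]); t=np.degrees(np.arctan2(v[1],v[0]))
    return np.round(d,4), round(t/90,4), "deg",round(t,1)
E
python3 - <<'E'
from h import *
np.set_printoptions(precision=4,suppress=True)
p=robot.read_camera("wrist"); print(p["T_tool_cam"],p["K"])
p=dict(np.load("top0.npz")); hsv=cv2.cvtColor(p["image"],cv2.COLOR_RGB2HSV); W=cloud(p)
print(p["extrinsics"])
h,s,v=[hsv[...,i].astype(int) for i in range(3)]
def rect(m,zmin,zmax,roi,name):
    k=np.zeros_like(m); k[roi[0]:roi[1],roi[2]:roi[3]]=1
    m=m&k&(W[...,2]>zmin)&(W[...,2]<zmax)
    P=W[m][:,:2].astype(np.float32); print(name,len(P),cv2.minAreaRect(P*1000), W[m].mean(0))
ok=np.ones(h.shape,bool)
rect((h>60)&(h<90)&(s>120),.01,.03,(145,255,215,300),"base")
rect(ok,.04,.075,(185,240,235,280),"nest")
rect((h>60)&(h<90)&(s>150),.055,.1,(205,240,395,425),"green")
rect((((h<8)|(h>172))&(s>170)),.055,.1,(205,235,360,392),"red")
rect(ok,.175,.21,(165,220,350,470),"hood")
rect(ok,.006,.02,(185,260,130,190),"feet")
rect(ok,.08,.14,(190,260,130,190),"panels")
rect(ok,.09,.14,(190,225,130,190),"lidtop")
E
```

```text
[[-0.0016 -0.9666 -0.2562  0.0686]
 [ 1.     -0.0015 -0.0008  0.0013]
 [ 0.0004 -0.2562  0.9666 -0.1433]
 [ 0.      0.      0.      1.    ]] [[313.2804   0.     251.5965]
 [  0.     313.2804 191.9858]
 [  0.       0.       1.    ]]
[[-0.0077 -0.9997  0.0223  0.0304]
 [-0.9866  0.004  -0.163   0.5792]
 [ 0.1629 -0.0233 -0.9864  1.1195]
 [ 0.      0.      0.      1.    ]]
base 37 ((653.5220947265625, 34.740013122558594), (81.54487609863281, 65.92552185058594), 37.654296875) [0.6558 0.0345 0.0203]
nest 734 ((540.8294067382812, 21.17867660522461), (77.67295837402344, 112.15020751953125), 79.65151977539062) [0.5405 0.021  0.0516]
green 125 ((495.322509765625, -375.6328430175781), (38.001953125, 27.444595336914062), 64.66282653808594) [ 0.4952 -0.375   0.0759]
red 135 ((519.8789672851562, -290.304931640625), (28.35174560546875, 32.74123764038086), 0.7999678254127502) [ 0.5193 -0.2889  0.0757]
hood 1900 ((556.4899291992188, -346.7593994140625), (200.42376708984375, 51.625362396240234), 74.49043273925781) [ 0.5558 -0.3452  0.1965]
feet 703 ((507.16839599609375, 275.1610107421875), (194.23741149902344, 145.99990844726562), 16.382408142089844) [0.5279 0.2809 0.0116]
panels 381 ((488.34002685546875, 278.30877685546875), (87.72105407714844, 60.788394927978516), 9.330950736999512) [0.4928 0.2779 0.0985]
lidtop 213 ((513.963623046875, 282.5106201171875), (24.806943893432617, 60.68203353881836), 9.799393653869629) [0.5126 0.2808 0.109 ]
```

```bash
python3 - <<'E'
from h import *
s=robot.sense()
print(plan(s,[.42,-.2,.36],[-np.cos(np.radians(9.5)),-np.sin(np.radians(9.5))]))
E
```

```text
(array([-0.65  ,  0.5844, -0.2375]), np.float64(0.119), 'deg', np.float64(10.7))
```

Emit:
step_arm(
  increments=[
    [1, -0.05, 0.05, -0.2375, 0],
    [1, -0.05, 0.05, -0.2375, 0],
    [1, -0.05, 0.05, -0.2375, 0.119],
    [1, -0.65, 0.584, -0.2375, 0.119],
    [1, -0.65, 0.584, -0.2375, 0.119],
    [1, -0.65, 0.584, -0.2375, 0.119],
    [1, -0.65, 0.584, -0.2375, 0.119],
    [1, -0.65, 0.584, -0.2375, 0.119],
    [1, -0.65, 0.584, -0.2375, 0.119],
    [1, -0.65, 0.584, -0.2375, 0.119],
    [1, -0.65, 0.584, -0.2375, 0.119],
    [1, -0.65, 0.584, -0.2375, 0.119],
    [1, -0.65, 0.584, -0.2375, 0.119],
    [1, -0.65, 0.584, -0.2375, 0.119],
    [1, -0.65, 0.584, -0.2375, 0.119],
  ],
)

```text
t: 2.5
position: [0.4205, -0.199, 0.3601]
eef_rot: [[-0.986, -0.168, 0.0], [-0.168, 0.986, -0.0], [-0.0, -0.0, -1.0]]
force: [1.0, -0.5, 0.5]
grip_width: 0.998
grasp_force: 0.0
```

```bash
python3 - <<'E'
from h import *
s=robot.sense();print(s["position"])
print(plan(s,[.48,.274,.36],[-np.cos(np.radians(9.5)),-np.sin(np.radians(9.5))]))
E
```

```text
[ 0.42050956 -0.19902868  0.36012656]
(array([-2.765e-01,  9.126e-01,  2.000e-04]), np.float64(0.0021), 'deg', np.float64(0.2))
```

Emit:
step_arm(
  increments=[
    [1, -0.276, 0.912, 0, 0],
    [1, -0.276, 0.912, 0, 0],
    [1, -0.276, 0.912, 0, 0],
    [1, -0.276, 0.912, 0, 0],
    [1, -0.276, 0.912, 0, 0],
    [1, -0.276, 0.912, 0, 0],
    [1, -0.276, 0.912, 0, 0],
    [1, -0.276, 0.912, 0, 0],
    [1, -0.276, 0.912, 0, 0],
    [1, -0.276, 0.912, 0, 0],
    [1, -0.276, 0.912, 0, 0],
    [1, -0.276, 0.912, 0, 0],
    [1, -0.276, 0.912, 0, 0],
    [1, -0.276, 0.912, 0, 0],
  ],
)

```text
t: 3.67
position: [0.4813, 0.2719, 0.3593]
eef_rot: [[-0.986, -0.165, -0.001], [-0.165, 0.986, -0.001], [0.001, -0.001, -1.0]]
force: [-0.2, -0.1, 0.2]
grip_width: 1.0
grasp_force: 0.0
```

```bash
python3 - <<'E'
from h import *
np.set_printoptions(precision=4,suppress=True)
s=robot.sense();print(s["position"])
p=robot.read_camera("wrist"); cv2.imwrite("pics/w1.png",p["image"][...,::-1])
np.savez("w1.npz",**{k:v for k,v in p.items() if k!="shot"},position=s["position"],eef_rot=s["eef_rot"])
for o in ["lid","rack","spare"]:
    for d in robot.place_of(p,o)[:2]: print(o,np.round(d["centre"],1),d["conf"],world(p,d["centre"],s))
W=cloud(p,s)
for a,b in [(.03,.04),(.06,.08),(.085,.095),(.095,.105),(.105,.112),(.112,.125)]:
    m=(W[...,2]>a)&(W[...,2]<b)&(W[...,0]>.35)&(W[...,0]<.62)&(W[...,1]>.2)&(W[...,1]<.36)
    n,l=cv2.connectedComponents(m.astype(np.uint8))
    for i in range(1,n):
        P=W[l==i]
        if len(P)>80: print(a,b,len(P),P.mean(0),cv2.minAreaRect((P[:,:2]*1000).astype(np.float32)),P[:,2].max())
E
```

```text
[0.4813 0.2719 0.3593]
lid [ 88.4 350.5] 0.86 [0.3597 0.4013 0.0139]
lid [218.6 344.2] 0.72 [0.4622 0.3215 0.3401]
rack [172.3 256.4] 0.6 [0.505  0.2841 0.0263]
spare [145.5 258.9] 0.59 [0.458  0.2788 0.0805]
0.06 0.08 221 [0.4642 0.2757 0.0699] ((463.9521484375, 275.5335998535156), (9.27100944519043, 59.21516036987305), 9.437675476074219) 0.07997411275077182
0.06 0.08 221 [0.4754 0.2775 0.0705] ((475.93035888671875, 277.6946716308594), (10.421542167663574, 43.54214096069336), 9.24142837524414) 0.07546641199758036
0.06 0.08 115 [0.5354 0.2869 0.0704] ((535.3062744140625, 287.3791809082031), (8.690179824829102, 58.894142150878906), 9.422417640686035) 0.07996989570333124
0.06 0.08 177 [0.5431 0.2883 0.0714] ((543.9439086914062, 288.78863525390625), (10.983278274536133, 42.524314880371094), 9.952430725097656) 0.0752536266060535
0.085 0.095 175 [0.4542 0.2749 0.0863] ((453.2358703613281, 274.00634765625), (9.159103393554688, 58.162532806396484), 10.340937614440918) 0.08825375434499194
0.105 0.112 203 [0.5051 0.2827 0.1107] ((506.344970703125, 282.746826171875), (7.923440933227539, 59.40644454956055), 9.370609283447266) 0.11199735570644415
0.112 0.125 297 [0.5112 0.283  0.1139] ((509.900634765625, 283.305419921875), (10.234041213989258, 59.06718826293945), 9.292373657226562) 0.11779801704123505
```

View pics/w1.png

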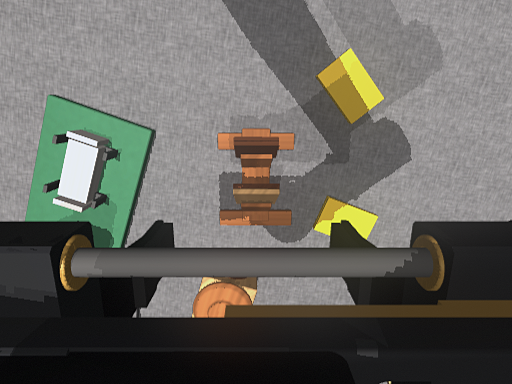

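The wrist view (up is towards the robot) shows the lid at about (190,257), the spare at (145,257), and the yellow decoys off to the right. The measured lid top (z 0.117) and yaw (9.4°) match the rack geometry. I can't tilt the tool, so I'll grip the lid by its side edges and pivot it flat against the nest.

```bash
python3 - <<'E'
from h import *
s=robot.sense()
a=np.radians(9.4);x=[-np.cos(a),-np.sin(a)]
print(plan(s,[.523,.2854,.16],x),plan(s,[.523,.2854,.082],x))
E
```

```text
(array([-0.0874,  0.0153,  0.4012]), np.float64(-0.0001), 'deg', np.float64(-0.0)) (array([-0.0873,  0.0153,  0.5572]), np.float64(-0.0001), 'deg', np.float64(-0.0))
```

Emit:
step_arm(
  increments=[
    [1, -0.0874, 0.0153, 0.2, 0],
    [1, -0.0874, 0.0153, 0.4, 0],
    [1, -0.0874, 0.0153, 0.4, 0],
    [1, -0.0874, 0.0153, 0.4, 0],
    [1, -0.0874, 0.0153, 0.4, 0],
    [1, -0.0874, 0.0153, 0.4, 0],
    [1, -0.0874, 0.0153, 0.4, 0],
    [1, -0.0874, 0.0153, 0.4, 0],
  ],
)

```text
t: 4.53
position: [0.5241, 0.2873, 0.1629]
eef_rot: [[-0.986, -0.165, 0.004], [-0.165, 0.986, 0.002], [-0.004, 0.001, -1.0]]
force: [-0.2, 0.3, 0.5]
grip_width: 1.0
grasp_force: 0.0
```

```bash
python3 - <<'E'
from h import *
s=robot.sense()
a=np.radians(9.4);x=[-np.cos(a),-np.sin(a)]
print(s["position"],plan(s,[.523,.2854,.082],x))
E
```

```text
[0.5240908  0.28731596 0.16292811] (array([ 0.0035, -0.0036,  0.1618]), np.float64(0.0012), 'deg', np.float64(0.1))
```

Emit:
step_arm(
  increments=[
    [1, 0.0015, -0.002, 0, 0],
    [1, 0.0015, -0.002, 0.05, 0],
    [1, 0.0015, -0.002, 0.1, 0],
    [1, 0.0015, -0.002, 0.14, 0],
    [1, 0.0015, -0.002, 0.157, 0],
    [1, 0.0015, -0.002, 0.157, 0],
    [1, 0.0015, -0.002, 0.157, 0],
    [1, 0.0015, -0.002, 0.157, 0],
    [1, 0.0015, -0.002, 0.157, 0],
  ],
)

```text
t: 5.28
position: [0.5231, 0.2868, 0.0836]
eef_rot: [[-0.986, -0.165, 0.003], [-0.165, 0.986, 0.002], [-0.003, 0.002, -1.0]]
force: [1.1, -0.2, -1.1]
grip_width: 0.999
grasp_force: 0.0
```

Close at 10 N.

Emit:
step_arm(
  increments=[
    [0, 0, 0, 0, 0],
    [0, 0, 0, 0, 0],
    [0, 0, 0, 0, 0],
    [0, 0, 0, 0, 0],
    [0, 0, 0, 0, 0],
    [0, 0, 0, 0, 0],
    [0, 0, 0, 0, 0],
    [0, 0, 0, 0, 0],
    [0, 0, 0, 0, 0],
    [0, 0, 0, 0, 0],
  ],
  newtons=10,
)

```text
t: 6.12
position: [0.5222, 0.2858, 0.0816]
eef_rot: [[-0.986, -0.165, -0.0], [-0.165, 0.986, -0.0], [0.0, -0.0, -1.0]]
force: [1.4, -1.0, 0.4]
grip_width: 0.688
grasp_force: 10.0
```

Emit:
step_arm(
  increments=[
    [0, 0.0084, 0, -0.018, 0],
    [0, 0.0169, 0, -0.0362, 0],
    [0, 0.0254, 0, -0.0544, 0],
    [0, 0.0338, 0, -0.0725, 0],
    [0, 0.0423, 0, -0.0907, 0],
    [0, 0.0507, 0, -0.1088, 0],
    [0, 0.0507, 0, -0.1588, 0],
    [0, 0.0507, 0, -0.2088, 0],
    [0, 0.0507, 0, -0.2588, 0],
    [0, 0.0507, 0, -0.2588, 0],
    [0, 0.0507, 0, -0.2588, 0],
    [0, 0.0507, 0, -0.2588, 0],
  ],
)

```text
t: 7.12
position: [0.4963, 0.2815, 0.2108]
eef_rot: [[-0.986, -0.165, -0.001], [-0.165, 0.986, -0.0], [0.001, 0.0, -1.0]]
force: [0.6, -0.7, -1.0]
grip_width: 0.69
grasp_force: 10.0
```

```bash
python3 - <<'E'
from h import *
np.set_printoptions(precision=4,suppress=True)
s=robot.sense();print(s["position"],s["grip_width"],s["grasp_force"])
p=robot.read_camera("side"); cv2.imwrite("pics/s2.png",cv2.resize(p["image"][130:330,130:380,::-1],None,fx=3,fy=3))
q=robot.read_camera("wrist"); cv2.imwrite("pics/w2.png",q["image"][...,::-1])
np.savez("w2.npz",**{k:v for k,v in q.items() if k!="shot"},position=s["position"],eef_rot=s["eef_rot"])
W=cloud(q,s)
for a,b in [(.015,.025),(.045,.056),(.056,.065)]:
    m=(W[...,2]>a)&(W[...,2]<b)&(W[...,0]>.4)&(W[...,0]<.7)&(W[...,1]>-.08)&(W[...,1]<.14)
    P=W[m]; 
    if len(P)>30: print(a,b,len(P),P.mean(0),cv2.minAreaRect((P[:,:2]*1000).astype(np.float32)))
for o in ["nest","machine"]:
  for d in robot.place_of(q,o)[:2]: print(o,d["centre"],d["conf"],world(q,d["centre"],s))
E
```

```text
[0.4963 0.2815 0.2108] 0.6897626184629536 9.999904739961494
0.015 0.025 7755 [0.5111 0.0703 0.0201] ((534.1871948242188, 65.04856872558594), (102.96127319335938, 168.78213500976562), 89.4367446899414)
0.045 0.056 1451 [0.5339 0.0449 0.0497] ((544.71142578125, 49.97087097167969), (34.801605224609375, 112.87112426757812), 87.68657684326172)
0.056 0.065 269 [0.5225 0.0554 0.0579] ((539.7100219726562, 57.661834716796875), (101.903076171875, 25.101930618286133), 2.7818362712860107)
machine [173.4, 22.3] 0.73 [0.5307 0.0471 0.0346]
```

View pics/s2.png

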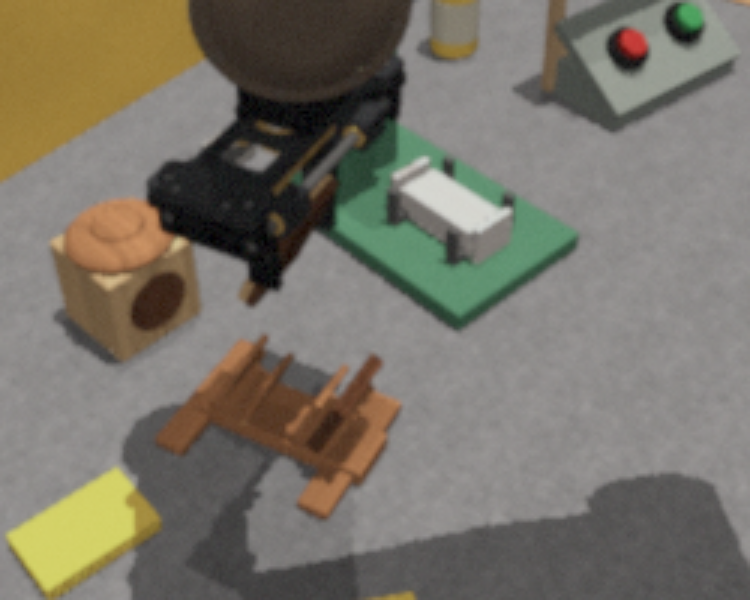

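The side crop shows the lid held with its tilt unchanged (end at about (280,250)), and the rack and spare undisturbed. Next I'll refine the nest pose from the base plate edges and the white nest block.

```bash
cat > nest.py <<'E'
from h import *
np.set_printoptions(precision=4,suppress=True)
def rayz(p,s,px,z):
    if "extrinsics" in p: M=np.linalg.inv(p["extrinsics"])
    else:
        T=np.eye(4);T[:3,:3]=s["eef_rot"];T[:3,3]=s["position"]; M=T@p["T_tool_cam"]
    K=p["K"]; d=np.stack([(px[:,0]-K[0,2])/K[0,0],(px[:,1]-K[1,2])/K[1,1],np.ones(len(px))],1)@M[:3,:3].T
    return M[:3,3]+d*((z-M[2,3])/d[:,2])[:,None]
for f in ["top0","w1","w2"]:
    p=dict(np.load(f+".npz")); s=p; W=cloud(p,s)
    hsv=cv2.cvtColor(p["image"],cv2.COLOR_RGB2HSV); h,sa,v=[hsv[...,i].astype(int) for i in range(3)]
    roi=(np.abs(W[...,0]-.55)<.2)&(np.abs(W[...,1]-.02)<.15)|(W[...,2]>1)|(p["z_map"]==0)
    for nm,m,z in [("white",(sa<40)&(v>175)&roi,.05),("green",(h>60)&(h<90)&(sa>90)&roi&(W[...,2]<.1),.02)]:
        n,l,st,_=cv2.connectedComponentsWithStats(m.astype(np.uint8)); 
        if n<2: continue
        i=1+np.argmax(st[1:,4]); c=cv2.findContours((l==i).astype(np.uint8),cv2.RETR_EXTERNAL,cv2.CHAIN_APPROX_NONE)[0]
        c=max(c,key=len)[:,0].astype(float); Q=rayz(p,s,c,z)*1000
        print(f,nm,st[i],cv2.minAreaRect(Q[:,:2].astype(np.float32)))
        if nm=="green":
            for yaw in (-9.5,-10.3,-11):
                a=np.radians(yaw); R=np.array([[np.cos(a),np.sin(a)],[-np.sin(a),np.cos(a)]]); L=Q[:,:2]@R.T
                print(yaw,L.min(0),L.max(0))
E
python3 nest.py
```

```text
top0 white [246 194  21  34 525] ((540.29736328125, 20.69708251953125), (42.50019454956055, 86.63339233398438), 79.94664764404297)
top0 green [ 222  152   72   98 3754] ((573.3845825195312, 14.868614196777344), (157.5740203857422, 247.25929260253906), 79.66636657714844)
-9.5 [438.5014  29.3925] [686.7627 189.6289]
-10.3 [437.818   38.3583] [685.0899 195.9757]
-11 [435.5403  44.3374] [684.1421 203.841 ]
w1 white [  58  131   40   73 1924] ((537.2503662109375, 21.75393295288086), (47.51597213745117, 97.93167877197266), 80.39611053466797)
w1 green [  25   95  127  152 8990] ((560.2899780273438, 22.160926818847656), (162.06271362304688, 218.50582885742188), 79.77259063720703)
-9.5 [438.9779  32.1727] [658.6435 194.7489]
-10.3 [438.1182  40.8593] [656.5064 203.1243]
-11 [436.349   46.4087] [654.5315 210.8367]
w2 white [    0     0   165   247 11624] ((473.20672607421875, 113.02035522460938), (224.10235595703125, 144.30825805664062), 0.3954845368862152)
w2 green [   0   87  106  134 7757] ((521.2638549804688, 59.641510009765625), (108.91617584228516, 131.14251708984375), 80.69641876220703)
-9.5 [438.8289  90.1766] [569.8239 199.2315]
-10.3 [437.2655  96.3047] [567.6683 205.9248]
-11 [434.9363 101.6514] [565.6913 212.4217]
```

```bash
cat > piv.py <<'E'
from h import *
N=np.array([.540,.021,.050]); a=np.radians(-10.2); ex=np.array([np.cos(a),np.sin(a),0]); XD=-ex[:2]
def G(phi,D,lift=0,d=.055):
    f=np.radians(phi); x=D/1000+.007*np.sin(f)-d*np.cos(f); z=.007*np.cos(f)+d*np.sin(f)+lift
    return N+x*ex+[0,0,z]
E
python3 - <<'E'
from piv import *
s=robot.sense(); print(plan(s,G(65,12,.1),XD),plan(s,G(65,12,.03),XD), G(65,12))
E
```

```text
(array([ 0.0096, -0.5247,  0.0147]), np.float64(0.2189), 'deg', np.float64(19.7)) (array([ 0.0093, -0.5245,  0.1547]), np.float64(0.2189), 'deg', np.float64(19.7)) [0.53517759 0.02186769 0.10280526]
```

Emit:
step_arm(
  increments=[
    [0, 0.001, -0.02, 0, 0.02],
    [0, 0.002, -0.06, 0, 0.06],
    [0, 0.003, -0.11, 0, 0.11],
    [0, 0.004, -0.17, 0, 0.16],
    [0, 0.006, -0.23, 0, 0.219],
    [0, 0.008, -0.29, 0, 0.219],
    [0, 0.0096, -0.35, 0, 0.219],
    [0, 0.0096, -0.41, 0, 0.219],
    [0, 0.0096, -0.46, 0.014, 0.219],
    [0, 0.0096, -0.5, 0.014, 0.219],
    [0, 0.0096, -0.52, 0.014, 0.219],
    [0, 0.0096, -0.525, 0.014, 0.219],
    [0, 0.0096, -0.525, 0.04, 0.219],
    [0, 0.0096, -0.525, 0.09, 0.219],
    [0, 0.0096, -0.525, 0.13, 0.219],
    [0, 0.0096, -0.525, 0.154, 0.219],
    [0, 0.0096, -0.525, 0.154, 0.219],
    [0, 0.0096, -0.525, 0.154, 0.219],
    [0, 0.0096, -0.525, 0.154, 0.219],
  ],
)

```text
t: 8.9
position: [0.5366, 0.0228, 0.1349]
eef_rot: [[-0.984, 0.176, 0.002], [0.176, 0.984, 0.0], [-0.002, 0.001, -1.0]]
force: [-0.2, 0.5, -0.8]
grip_width: 0.69
grasp_force: 10.0
```

```bash
python3 - <<'E'
from piv import *
np.set_printoptions(precision=4,suppress=True)
s=robot.sense(); print(s["position"],s["force"],G(65,12,.03))
q=robot.read_camera("wrist")
p=robot.read_camera("side"); im=cv2.resize(p["image"][110:250,200:350],None,fx=3,fy=3)
cv2.imwrite("pics/n3.png",np.hstack([im,cv2.resize(q["image"],(560,420))[:, 100:450]])[...,::-1])
for (ph,D) in [(65,12),(55,16.5),(45,21),(35,26),(25,31),(15,36.5),(8,41),(3,44),(0,45.2)]: print(ph,D,plan(s,G(ph,D),XD)[:2])
E
```

```text
[0.5366 0.0228 0.1349] [-0.1833  0.4826 -0.8085] [0.5352 0.0219 0.1328]
65 12 (array([ 0.0025, -0.0024,  0.0642]), np.float64(0.0005))
55 16.5 (array([ 0.0114, -0.0024,  0.0717]), np.float64(0.0005))
45 21 (array([ 0.0187, -0.0024,  0.0821]), np.float64(0.0005))
35 26 (array([ 0.0229, -0.0024,  0.0953]), np.float64(0.0005))
25 31 (array([ 0.0246, -0.0024,  0.1106]), np.float64(0.0005))
15 36.5 (array([ 0.0225, -0.0024,  0.1278]), np.float64(0.0005))
8 41 (array([ 0.0179, -0.0024,  0.1407]), np.float64(0.0005))
3 44 (array([ 0.014 , -0.0024,  0.1501]), np.float64(0.0005))
0 45.2 (array([ 0.0125, -0.0024,  0.1558]), np.float64(0.0005))
```

View pics/n3.png

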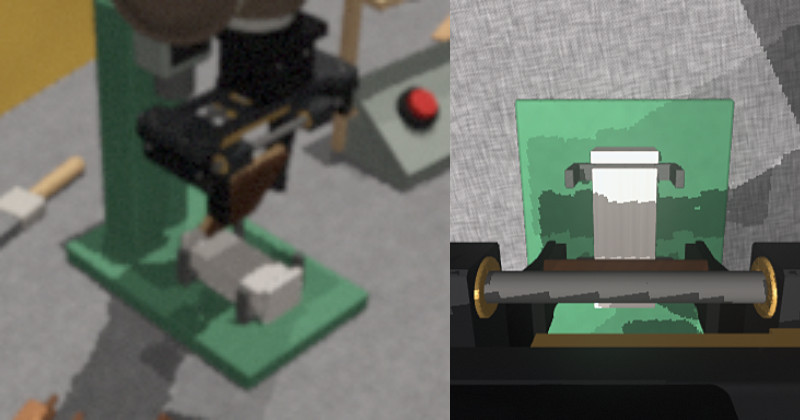

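The crop shows the lid tilted above the nest, pale side facing the column. In the wrist half, the nest (centre column about 626) and the lid (about 625) are aligned. I'll settle, then pivot.

Emit:
step_arm(
  increments=[
    [0, 0, 0, 0, 0],
    [0, 0, 0, 0, 0],
    [0, 0, 0, 0, 0],
    [0, 0, 0, 0, 0],
  ],
)

```text
t: 9.33
position: [0.5358, 0.0221, 0.1342]
eef_rot: [[-0.984, 0.177, 0.001], [0.177, 0.984, 0.0], [-0.0, 0.0, -1.0]]
force: [0.0, 0.5, -0.6]
grip_width: 0.692
grasp_force: 10.0
```

```bash
python3 - <<'E'
from piv import *
np.set_printoptions(precision=4,suppress=True)
s=robot.sense(); print(s["position"],s["force"])
q=robot.read_camera("wrist"); W=cloud(q,s); L=(W-N)@np.array([ex,[-ex[1],ex[0],0],[0,0,1]]).T*1000
np.save("L.npy",L)
m=(abs(L[...,1])<45)&(L[...,0]>-65)&(L[...,0]<-25)&(L[...,2]>4)&(L[...,2]<14)
P=L[m]; print(len(P)); 
st=P[abs(P[:,1])<20]; print("stop x",np.percentile(st[:,0],[2,98]) if len(st) else 0)
po=P[P[:,0]>-46]; po=po[abs(po[:,1])>30]; print("posts",[np.percentile(po[po[:,1]*k>0],[2,50,98],axis=0) for k in(1,-1)])
pl=L[(L[...,2]>-32)&(L[...,2]<-28)&(L[...,0]<-60)&(L[...,0]>-110)&(abs(L[...,1])<100)]; print("plate",np.percentile(pl,[1,99],axis=0))
for (ph,D) in [(65,12),(45,21),(0,45.2)]: print(ph,D,plan(s,G(ph,D),XD)[:2])
E
```

```text
[0.5358 0.0221 0.1342] [ 0.0211  0.4896 -0.6489]
1024
stop x [-53.882  -46.4433]
posts [array([[-41.8622,  34.9197,   5.2076],
       [-36.2178,  37.6273,   7.7223],
       [-30.1096,  40.5718,   8.9603]]), array([[-41.8701, -36.8904,   4.5394],
       [-36.1448, -33.7658,   7.5552],
       [-30.2529, -30.9929,   8.9041]])]
plate [[-87.18   -75.3138 -31.8733]
 [-60.2788  79.2545 -28.7629]]
65 12 (array([ 0.0012, -0.0008,  0.0628]), np.float64(-0.0001))
45 21 (array([ 0.0173, -0.0008,  0.0807]), np.float64(-0.0001))
0 45.2 (array([ 0.0111, -0.0008,  0.1544]), np.float64(-0.0001))
```

```bash
python3 - <<'E'
from piv import *
np.set_printoptions(precision=1,suppress=True)
L=np.load("L.npy"); s=robot.sense(); print(((s["position"]-N)@np.array([ex,[-ex[1],ex[0],0],[0,0,1]]).T)*1000)
for a in range(30,125,8):
    m=(abs(L[...,1])<34)&(L[...,0]>-45)&(L[...,0]<30)&(L[...,2]>a)&(L[...,2]<a+8)
    P=L[m]
    if len(P)>20: print(a,len(P),np.percentile(P,[1,50,99],axis=0).ravel())
E
```

```text
[-4.4  0.4 84.1]
62 98 [-15.4 -33.9  64.7 -13.5 -28.1  67.4  -6.6  33.9  69.9]
70 144 [-15.5 -33.8  70.1 -13.7 -28.2  73.8  -8.4  33.8  77.8]
78 117 [-15.7 -33.9  78.1 -13.9 -29.7  81.7 -11.7  33.8  85.7]
86 35 [-15.5 -34.   86.3 -14.1 -33.1  91.7   5.5  32.7  94. ]
94 57 [-15.7 -33.9  94.2   1.1 -28.6  97.1   5.4  32.6 101.9]
102 170 [ -5.4 -28.4 102.3   0.7  31.5 106.9   5.4  32.1 109.8]
110 2277 [-25.  -33.1 110.5 -22.4  -4.6 113.3   4.5  33.7 117.2]
118 267 [-14.2 -33.3 118.1  -5.  -32.9 122.2   5.  -32.5 125.9]
```

```bash
cat >> piv.py <<'E'
N=N+.0014*ex+.0005*np.array([-ex[1],ex[0],0])
E
python3 - <<'E'
from piv import *
s=robot.sense()
for (ph,D) in [(65,12),(60,14),(55,16.5),(50,18.5),(45,21),(40,23.5),(35,26),(30,28.5),(25,31),(20,34),(15,37),(11,39.5),(8,41.5),(5,43.3),(3,44.5),(0,45.2)]: print(ph,D,plan(s,G(ph,D),XD)[0])
E
```

```text
65 12 [-0.0017  0.0003  0.0625]
60 14 [0.0034 0.0003 0.0659]
55 16.5 [0.0071 0.0003 0.07  ]
50 18.5 [0.0115 0.0003 0.0749]
45 21 [0.0144 0.0003 0.0805]
40 23.5 [0.0168 0.0003 0.0867]
35 26 [0.0186 0.0003 0.0936]
30 28.5 [0.0198 0.0003 0.101 ]
25 31 [0.0203 0.0003 0.109 ]
20 34 [0.0191 0.0003 0.1174]
15 37 [0.0172 0.0003 0.1262]
11 39.5 [0.0148 0.0003 0.1334]
8 41.5 [0.0125 0.0003 0.139 ]
5 43.3 [0.0103 0.0003 0.1446]
3 44.5 [0.0086 0.0003 0.1484]
0 45.2 [0.0081 0.0003 0.1542]
```

Emit:
step_arm(
  increments=[
    [0, 0, 0.0003, 0.02, 0],
    [0, -0.001, 0.0003, 0.045, 0],
    [0, -0.0017, 0.0003, 0.06, 0],
    [0, -0.0017, 0.0003, 0.0625, 0],
    [0, 0.0009, 0.0003, 0.0642, 0],
    [0, 0.0034, 0.0003, 0.0659, 0],
    [0, 0.0053, 0.0003, 0.068, 0],
    [0, 0.0071, 0.0003, 0.07, 0],
    [0, 0.0093, 0.0003, 0.0724, 0],
    [0, 0.0115, 0.0003, 0.0749, 0],
    [0, 0.013, 0.0003, 0.0777, 0],
    [0, 0.0144, 0.0003, 0.0805, 0],
    [0, 0.0156, 0.0003, 0.0836, 0],
    [0, 0.0168, 0.0003, 0.0867, 0],
    [0, 0.0177, 0.0003, 0.09, 0],
    [0, 0.0186, 0.0003, 0.0936, 0],
    [0, 0.0192, 0.0003, 0.0973, 0],
    [0, 0.0198, 0.0003, 0.101, 0],
    [0, 0.0198, 0.0003, 0.101, 0],
    [0, 0.0198, 0.0003, 0.101, 0],
  ],
)

```text
t: 11.05
position: [0.5243, 0.024, 0.0839]
eef_rot: [[-0.984, 0.177, -0.003], [0.177, 0.984, -0.0], [0.003, -0.001, -1.0]]
force: [-6.7, 1.6, 7.8]
grip_width: 0.692
grasp_force: 10.0
```

```bash
python3 - <<'E'
from piv import *
np.set_printoptions(precision=4,suppress=True)
s=robot.sense(); print(s["position"],G(30,28.5),s["force"],s["grip_width"])
q=robot.read_camera("wrist"); p=robot.read_camera("side"); im=cv2.resize(p["image"][110:250,200:350],None,fx=3,fy=3)
cv2.imwrite("pics/n4.png",np.hstack([im,cv2.resize(q["image"],(560,420))[:, 100:450]])[...,::-1])
for (ph,D) in [(30,28.5),(25,31),(20,34),(15,37),(11,39.5),(8,41.5),(5,43.3),(3,44.5),(0,45.2)]: print(ph,D,plan(s,G(ph,D),XD)[0])
E
```

```text
[0.5243 0.024  0.0839] [0.5261 0.024  0.0836] [-6.6879  1.6272  7.7899] 0.6915917461074026
30 28.5 [-0.0034  0.0006  0.0006]
25 31 [-0.0029  0.0007  0.0086]
20 34 [-0.0041  0.0007  0.017 ]
15 37 [-0.0061  0.0007  0.0257]
11 39.5 [-0.0085  0.0007  0.033 ]
8 41.5 [-0.0108  0.0007  0.0385]
5 43.3 [-0.013   0.0007  0.0442]
3 44.5 [-0.0147  0.0007  0.048 ]
0 45.2 [-0.0152  0.0007  0.0537]
```

View pics/n4.png

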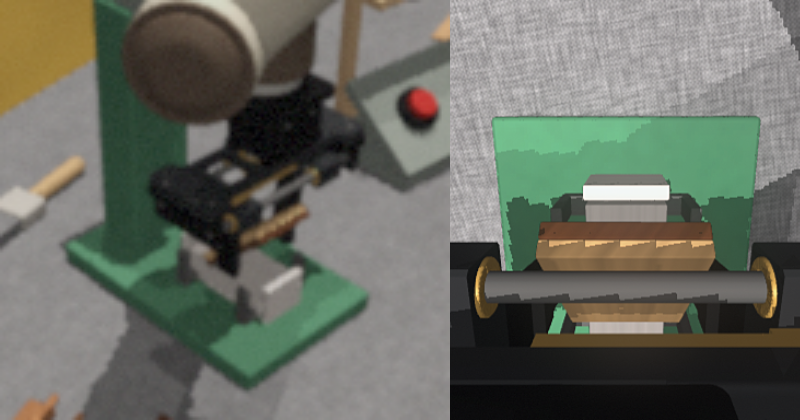

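The pivot is working: the pale face now shows in the wrist view at about (255,625) and the near edge at row 232. I'll measure the tilt before going on, because the force is 10 N.

```bash
python3 - <<'E'
from piv import *
np.set_printoptions(precision=1,suppress=True)
s=robot.sense(); B=np.array([ex,[-ex[1],ex[0],0],[0,0,1]])
q=robot.read_camera("wrist"); L=((cloud(q,s)-N)@B.T)*1000; g=B@(s["position"]-N)*1000; print(g,s["force"])
hsv=cv2.cvtColor(q["image"],cv2.COLOR_RGB2HSV); brown=(hsv[...,0]<25)&(hsv[...,1]>70)
m=brown&(abs(L[...,1])<26)&(L[...,0]>-75)&(L[...,0]<60)&(L[...,2]>8)&(L[...,2]<60)
x,z=L[m][:,0],L[m][:,2]
h,e=np.histogram(x,bins=np.arange(-72,56,4))
for i in range(len(h)):
    k=(x>=e[i])&(x<e[i+1])
    if k.sum()>5: print(e[i],k.sum(),np.percentile(z[k],[10,50,90]))
E
```

```text
[-17.3  -0.3  33.8] [-5.4  2.4  8.1]
-8 97 [34.2 34.9 35.5]
-4 300 [30.7 32.3 33.9]
0 285 [26.8 28.3 30. ]
4 232 [23.  24.5 26. ]
8 245 [18.9 20.8 22.3]
12 204 [15.4 16.8 18.2]
16 212 [11.1 13.  14.6]
20 30 [10.2 10.5 10.7]
```

Friction pinned the lid's lower edge, so the lid slid in the grip: the tilt is now about 43° and it's gripped near its middle (d≈44 mm). I'll lift, shift forward and measure again.

Emit:
step_arm(
  increments=[
    [0, 0, 0, -0.012, 0],
    [0, 0, 0, -0.024, 0],
    [0, -0.012, 0, -0.024, 0],
    [0, -0.024, 0, -0.024, 0],
    [0, -0.036, 0, -0.024, 0],
    [0, -0.036, 0, -0.024, 0],
    [0, -0.036, 0, -0.024, 0],
    [0, -0.036, 0, -0.024, 0],
  ],
)

```text
t: 11.87
position: [0.5435, 0.0207, 0.0949]
eef_rot: [[-0.984, 0.178, -0.001], [0.178, 0.984, -0.0], [0.001, -0.0, -1.0]]
force: [-1.1, 0.2, -0.6]
grip_width: 0.69
grasp_force: 10.0
```

```bash
cat > tilt.py <<'E'
from piv import *
np.set_printoptions(precision=1,suppress=True)
s=robot.sense(); B=np.array([ex,[-ex[1],ex[0],0],[0,0,1]])
q=robot.read_camera("wrist"); L=((cloud(q,s)-N)@B.T)*1000; g=B@(s["position"]-N)*1000; print("G",g,"F",s["force"],s["grip_width"])
hsv=cv2.cvtColor(q["image"],cv2.COLOR_RGB2HSV); brown=(hsv[...,0]<25)&(hsv[...,1]>70)
m=brown&(abs(L[...,1])<26)&(L[...,0]>-75)&(L[...,0]<60)&(L[...,2]>3)&(L[...,2]<90)
P=L[m]; k=np.abs(P[:,0]-np.median(P[:,0]))<12
c=np.polyfit(P[k,0],P[k,2],1); f=-np.arctan(c[0]); res=P[:,2]-np.polyval(c,P[:,0]); P=P[abs(res)<2]
x1=np.percentile(P[:,0],99.5); Pc=np.array([x1,np.polyval(c,x1)]); n=np.array([np.sin(f),np.cos(f)]); t=np.array([np.cos(f),-np.sin(f)])
v=Pc-7*n-g[[0,2]]; print("phi",np.degrees(f),"far corner",Pc,"d",v@t,"off",v@n,"D",Pc-14*n,"visible x",np.percentile(P[:,0],.5),len(P))
E
python3 tilt.py
```

```text
G [ 2.1 -0.2 44.9] F [-1.1  0.2 -0.6] 0.6898494985547
phi -14.267942462558537 far corner [-18.7  80.7] d -11.354905211395238 off 32.76730802229395 D [-15.3  67.1] visible x -32.32149907789751 3148
```

```bash
sed -i 's/(L\[...,2\]<90)/(L[...,2]<g[2]+2)/' tilt.py; python3 tilt.py
```

```text
G [ 2.  -0.2 45. ] F [0.1 0.1 0.8] 0.6903064365736233
phi 44.278696289536136 far corner [40.  21.4] d 43.6766631648305 off 2.6386820649453213 D [30.3 11.4] visible x 14.630798895053049 1598
```

```bash
cat >> piv.py <<'E'
def G2(phi,D,z=0,d=.0437,off=.0026):
    f=np.radians(phi); n=np.array([np.sin(f),np.cos(f)]); t=np.array([np.cos(f),-np.sin(f)])
    g=np.array([D,z])/1000-d*t+(.007-off)*n
    return N+g[0]*ex+[0,0,g[1]]
E
python3 - <<'E'
from piv import *
np.set_printoptions(precision=4,suppress=True)
s=robot.sense()
for ph in [44.3,40,36,32,28,24,20,16,12,9]: print(ph,plan(s,G2(ph,30),XD)[0])
E
```

```text
44.3 [0.0004 0.0003 0.0229]
40 [0.0053 0.0003 0.0273]
36 [0.0095 0.0003 0.0317]
32 [0.0134 0.0003 0.0364]
28 [0.017  0.0003 0.0414]
24 [0.0202 0.0003 0.0466]
20 [0.0231 0.0003 0.0521]
16 [0.0256 0.0003 0.0577]
12 [0.0276 0.0003 0.0635]
9 [0.0289 0.0003 0.0679]
```

Emit:
step_arm(
  increments=[
    [0, 0, 0, 0.012, 0],
    [0, 0.0004, 0, 0.0229, 0],
    [0, 0.0028, 0, 0.0251, 0],
    [0, 0.0053, 0, 0.0273, 0],
    [0, 0.0074, 0, 0.0295, 0],
    [0, 0.0095, 0, 0.0317, 0],
    [0, 0.0115, 0, 0.034, 0],
    [0, 0.0134, 0, 0.0364, 0],
    [0, 0.0152, 0, 0.0389, 0],
    [0, 0.017, 0, 0.0414, 0],
    [0, 0.0186, 0, 0.044, 0],
    [0, 0.0202, 0, 0.0466, 0],
    [0, 0.0217, 0, 0.0493, 0],
    [0, 0.0231, 0, 0.0521, 0],
    [0, 0.0243, 0, 0.0549, 0],
    [0, 0.0256, 0, 0.0577, 0],
    [0, 0.0266, 0, 0.0606, 0],
    [0, 0.0276, 0, 0.0635, 0],
    [0, 0.0276, 0, 0.0635, 0],
    [0, 0.0276, 0, 0.0635, 0],
  ],
)

```text
t: 13.63
position: [0.5298, 0.0232, 0.0634]
eef_rot: [[-0.984, 0.177, -0.001], [0.177, 0.984, -0.0], [0.001, -0.0, -1.0]]
force: [0.5, 0.9, 1.0]
grip_width: 0.686
grasp_force: 10.0
```

Emit:
step_arm(
  increments=[
    [0, 0, 0, -0.005, 0],
    [0, 0, 0, -0.01, 0],
    [0, 0, 0, -0.016, 0],
    [0, 0, 0, -0.016, 0],
    [0, 0, 0, -0.016, 0],
  ],
)

```text
t: 14.05
position: [0.5301, 0.0232, 0.0719]
eef_rot: [[-0.984, 0.177, 0.0], [0.177, 0.984, 0.0], [-0.0, 0.0, -1.0]]
force: [-0.7, -0.0, -1.1]
grip_width: 0.686
grasp_force: 10.0
```

```bash
python3 tilt.py
```

```text
return _methods._mean(a, axis=axis, dtype=dtype,
  ret = ret.dtype.type(ret / rcount)
Traceback (most recent call last):
  File "tilt.py", line 8, in <module>
    c=np.polyfit(P[k,0],P[k,2],1); f=-np.arctan(c[0]); res=P[:,2]-np.polyval(c,P[:,0]); P=P[abs(res)<2]
TypeError: expected non-empty vector for x
```

```bash
sed -i 's/(L\[...,2\]<g\[2\]+2)/(L[...,2]<min(g[2]+2,45) if g[2]>30 else L[...,2]<45)/' tilt.py; python3 - <<'E'
exec(open("tilt.py").read().split("P=L[m]")[0])
cv2.imwrite("pics/w5.png",q["image"][...,::-1])
m=brown&(abs(L[...,1])<26)&(L[...,0]>-75)&(L[...,0]<60)&(L[...,2]>3)&(L[...,2]<60)
x,z=L[m][:,0],L[m][:,2]
for e in range(-72,60,4):
    k=(x>=e)&(x<e+4)
    if k.sum()>5: print(e,k.sum(),np.percentile(z[k],[10,50,90]))
E
```

```text
G [-11.6  -0.1  21.7] F [-0.7 -1.4 -0.5] 0.691948144348981
-60 68 [29.9 30.3 31.2]
-56 1779 [31.6 37.5 40.7]
-52 1117 [39.1 39.9 40.8]
-48 1078 [38.2 39.  39.8]
-44 1029 [37.4 38.2 39. ]
-40 1013 [36.5 37.3 38. ]
-36 938 [35.6 36.4 37.2]
-32 909 [34.8 35.5 36.3]
-28 879 [33.9 34.7 35.4]
-24 759 [33.1 33.8 34.6]
-4 515 [28.7 29.4 30.1]
0 687 [27.9 28.6 29.3]
4 646 [27.  27.7 28.4]
8 625 [26.1 26.9 27.5]
12 468 [25.3 26.  26.8]
```

View pics/w5.png

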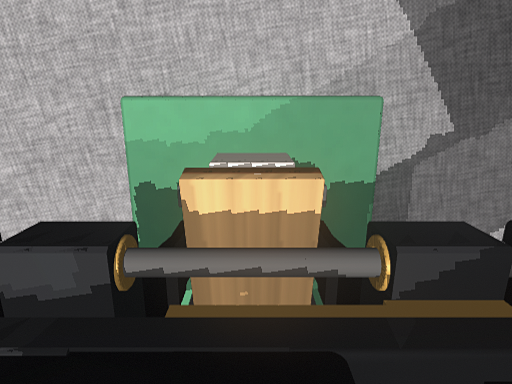

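The wrist view shows the pale face up, with the near end at row 170 (columns 180–323) centred on the nest stop (columns 209–294). Measured: tilt 12.2°, far lower edge D at (30, 8) mm. Now the final hop forward and lay-down.

```bash
python3 - <<'E'
from piv import *
np.set_printoptions(precision=4,suppress=True)
s=robot.sense()
for ph,z in [(12.2,8),(12.2,0),(10,0),(8,0),(6,0),(4,0),(2,0),(0,0),(0,-.7)]: print(ph,z,plan(s,G2(ph,44.7,z,.0436,.0025),XD)[0])
E
```

```text
12.2 8 [-0.0294  0.0002  0.    ]
12.2 0 [-0.0294  0.0002  0.016 ]
10 0 [-0.0284  0.0002  0.0192]
8 0 [-0.0276  0.0002  0.0222]
6 0 [-0.0269  0.0002  0.0252]
4 0 [-0.0264  0.0002  0.0282]
2 0 [-0.0259  0.0002  0.0312]
0 0 [-0.0255  0.0002  0.0342]
0 -0.7 [-0.0255  0.0002  0.0356]
```

Emit:
step_arm(
  increments=[
    [0, -0.01, 0, 0, 0],
    [0, -0.02, 0, 0, 0],
    [0, -0.0294, 0, 0, 0],
    [0, -0.0294, 0, 0, 0],
    [0, -0.0294, 0, 0.005, 0],
    [0, -0.0294, 0, 0.011, 0],
    [0, -0.0294, 0, 0.016, 0],
    [0, -0.0289, 0, 0.0176, 0],
    [0, -0.0284, 0, 0.0192, 0],
    [0, -0.028, 0, 0.0207, 0],
    [0, -0.0276, 0, 0.0222, 0],
    [0, -0.0269, 0, 0.0252, 0],
    [0, -0.0264, 0, 0.0282, 0],
    [0, -0.0259, 0, 0.0312, 0],
    [0, -0.0255, 0, 0.0342, 0],
    [0, -0.0255, 0, 0.0352, 0],
    [0, -0.0255, 0, 0.0352, 0],
    [0, -0.0255, 0, 0.0352, 0],
    [0, -0.0255, 0, 0.0352, 0],
  ],
)

```text
t: 15.73
position: [0.5427, 0.0211, 0.054]
eef_rot: [[-0.984, 0.177, -0.0], [0.177, 0.984, 0.0], [0.0, 0.0, -1.0]]
force: [-1.1, -0.7, 0.6]
grip_width: 0.688
grasp_force: 10.0
```

```bash
cat > prof.py <<'E'
exec(open("tilt.py").read().split("P=L[m]")[0])
m=brown&(abs(L[...,1])<45)&(L[...,0]>-75)&(L[...,0]<60)&(L[...,2]>2)&(L[...,2]<40)
x,y,z=L[m].T
for e in range(-60,60,6):
    k=(x>=e)&(x<e+6)
    if k.sum()>5: print(e,k.sum(),np.percentile(z[k],[10,50,90]),np.percentile(y[k],[1,99]))
print(np.percentile(x,[.5,99.5]))
E
python3 prof.py
```

```text
G [1.2 0.  4. ] F [-1.1 -0.7  0.6] 0.6877069548945788
-48 1133 [ 5.7 13.1 14.3] [-27.4  30.5]
-42 1706 [13.  13.9 14.6] [-27.6  30.9]
-36 1659 [13.1 13.8 14.6] [-27.6  30.8]
-30 1610 [13.1 13.8 14.6] [-27.6  30.8]
-24 1650 [13.1 13.8 14.6] [-27.6  30.6]
-18 1615 [13.  13.8 14.5] [-27.5  30.8]
-12 1697 [10.4 13.7 14.6] [-35.   40.1]
-6 10 [30.3 34.7 38.3] [-23.5  36.4]
0 59 [25.1 33.  39.5] [ 4.2 36.5]
6 877 [13.2 14.  21.9] [-29.3  35.9]
12 1359 [13.1 13.8 14.5] [-27.7  30.5]
18 1290 [13.1 13.8 14.5] [-27.7  30.7]
24 26 [12.5 13.  13.2] [-21.8  28.5]
[-44.2  23.6]
```

The lid is level, with its top 13.8 mm above the nest surface (14 expected). Release and retreat.

Emit:
step_arm(
  increments=[
    [1, 0, 0, 0, 0],
    [1, 0, 0, 0, 0],
    [1, 0, 0, 0, 0],
    [1, 0, 0, 0, 0],
    [1, 0, 0, 0, 0],
    [1, 0, 0, 0, 0],
    [1, 0, 0, -0.02, 0],
    [1, 0, 0, -0.06, 0],
    [1, 0, 0, -0.12, 0],
    [1, 0.06, 0, -0.16, 0],
    [1, 0.12, 0, -0.2, 0],
    [1, 0.18, 0, -0.26, 0],
    [1, 0.2, 0, -0.34, 0],
    [1, 0.2, 0, -0.4, 0],
    [1, 0.2, 0, -0.4, 0],
    [1, 0.2, 0, -0.4, 0],
  ],
)

```text
t: 17.12
position: [0.4449, 0.0392, 0.2569]
eef_rot: [[-0.984, 0.177, 0.006], [0.177, 0.984, 0.003], [-0.005, 0.004, -1.0]]
force: [0.0, -0.6, -0.4]
grip_width: 1.002
grasp_force: 0.0
```

```bash
python3 - <<'E'
from piv import *
np.set_printoptions(precision=1,suppress=True)
s=robot.sense(); print(s["position"]*1000,s["grip_width"])
B=np.array([ex,[-ex[1],ex[0],0],[0,0,1]])
for n in ["top","side"]:
    q=robot.read_camera(n); L=((cloud(q,s)-N)@B.T)*1000
    np.savez(f"{n}6.npz",**{k:v for k,v in q.items() if k!="shot"})
    if n=="side": cv2.imwrite("pics/s6.png",cv2.resize(q["image"][100:250,200:390],None,fx=4,fy=4)[...,::-1])
    hsv=cv2.cvtColor(q["image"],cv2.COLOR_RGB2HSV); br=(hsv[...,0]<28)&(hsv[...,1]>60)
    m=br&(abs(L[...,1])<40)&(abs(L[...,0])<60)&(L[...,2]>8)&(L[...,2]<25)
    P=L[m]; print(n,len(P),np.percentile(P,[1,50,99],axis=0),cv2.minAreaRect(P[:,:2].astype(np.float32)))
    A=np.c_[P[:,:2],np.ones(len(P))]; print(np.degrees(np.linalg.lstsq(A,P[:,2],rcond=None)[0][:2]))
E
```

```text
[444.9  39.2 256.9] 1.0024302832177032
top 99 [[ 20.6 -29.8   9.2]
 [ 33.4   5.1  13.8]
 [ 42.7  28.9  19.1]] ((33.132083892822266, -0.1535491943359375), (22.517988204956055, 58.964111328125), 4.141224384307861)
[-0.9  0.6]
side 510 [[-45.  -29.4   8.2]
 [ -5.    3.4  15.9]
 [ 41.5  29.2  18.6]] ((-0.0735626220703125, 1.301401138305664), (63.71687316894531, 91.41957092285156), 89.80420684814453)
[ 0.9 -2.2]
```

View pics/s6.png

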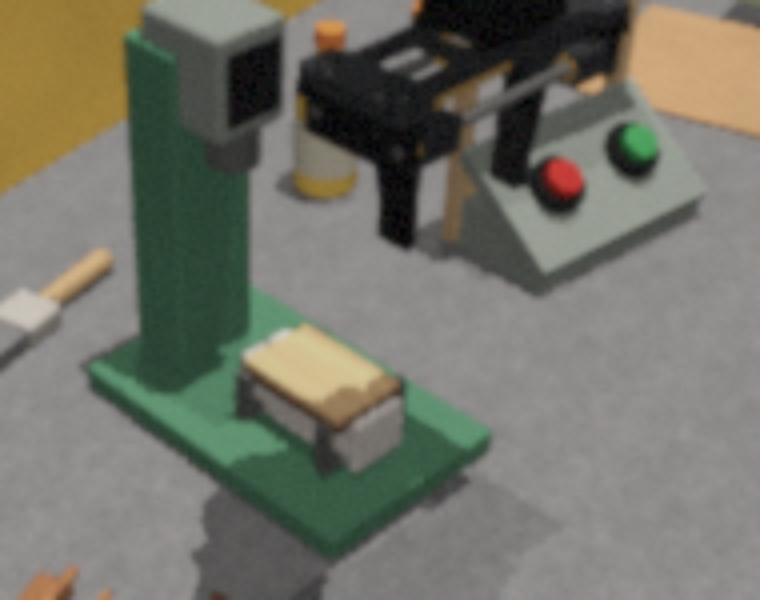

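The crop shows the lid flat in the nest, pale face up (centre about (320,375)). The depth data agree: centred, 90×60, level. Next the desk.

```bash
python3 - <<'E'
from h import *
s=robot.sense(); print(plan(s,[.49,-.36,.36],[-.9627,.2706]))
E
```

```text
(array([-0.2325, -0.7681, -0.2128]), np.float64(0.0609), 'deg', np.float64(5.5))
```

Emit:
step_arm(
  increments=[
    [0, 0, 0, -0.08, 0],
    [0, 0, 0, -0.16, 0.03],
    [0, 0, -0.05, -0.2128, 0.061],
    [0, -0.04, -0.13, -0.2128, 0.061],
    [0, -0.08, -0.21, -0.2128, 0.061],
    [0, -0.12, -0.29, -0.2128, 0.061],
    [0, -0.16, -0.37, -0.2128, 0.061],
    [0, -0.2, -0.45, -0.2128, 0.061],
    [0, -0.232, -0.53, -0.2128, 0.061],
    [0, -0.232, -0.61, -0.2128, 0.061],
    [0, -0.232, -0.69, -0.2128, 0.061],
    [0, -0.232, -0.74, -0.2128, 0.061],
    [0, -0.232, -0.768, -0.2128, 0.061],
    [0, -0.232, -0.768, -0.2128, 0.061],
    [0, -0.232, -0.768, -0.2128, 0.061],
    [0, -0.232, -0.768, -0.2128, 0.061],
  ],
)

```text
t: 18.55
position: [0.4905, -0.3589, 0.3594]
eef_rot: [[-0.963, 0.27, -0.002], [0.27, 0.963, 0.001], [0.002, 0.001, -1.0]]
force: [0.2, -0.6, -0.6]
grip_width: 0.003
grasp_force: 0.0
```

```bash
python3 - <<'E'
from h import *
np.set_printoptions(precision=4,suppress=True)
s=robot.sense(); print(s["position"],s["eef_rot"][:,0],s["grip_width"])
q=robot.read_camera("wrist"); W=cloud(q,s); cv2.imwrite("pics/w7.png",q["image"][...,::-1])
for o in ["start_top","stop_top","desk"]:
    for d in robot.place_of(q,o)[:2]: print(o,np.round(d["centre"],1),d["conf"],world(q,d["centre"],s))
hsv=cv2.cvtColor(q["image"],cv2.COLOR_RGB2HSV); h,sa,v=[hsv[...,i].astype(int) for i in range(3)]
a=np.radians(-15.7); B=np.array([[np.cos(a),np.sin(a),0],[-np.sin(a),np.cos(a),0],[0,0,1]])
near=(abs(W[...,0]-.5)<.1)&(abs(W[...,1]+.335)<.12)&(W[...,2]>.03)&(W[...,2]<.11)
for nm,m in [("green",(h>50)&(h<90)&(sa>120)&near),("red",((h<8)|(h>172))&(sa>150)&near)]:
    P=W[m]; c=P.mean(0); 
    u,sv,vt=np.linalg.svd(P-c,full_matrices=False); n=vt[2]*np.sign(vt[2,2]); print(nm,len(P),c,"median",np.median(P,0),"ext",np.ptp((P-c)@B.T,0),"n in desk",B@n)
E
```

```text
[ 0.4905 -0.3589  0.3594] [-0.9629  0.27    0.0019] 0.0033940338868493933
start_top [171.5 240.6] 0.61 [ 0.4995 -0.3754  0.0791]
stop_top [169.2 305.1] 0.87 [ 0.5207 -0.2891  0.0779]
desk [165.9 268.3] 0.66 [ 0.5077 -0.3366  0.0501]
green 348 [ 0.4969 -0.3746  0.0766] median [ 0.4969 -0.3744  0.0767] ext [0.0256 0.0291 0.0186] n in desk [-0.5538  0.0037  0.8327]
red 391 [ 0.5216 -0.2888  0.0766] median [ 0.5217 -0.2887  0.077 ] ext [0.0285 0.0293 0.0176] n in desk [-0.4721 -0.0125  0.8815]
```

View pics/w7.png

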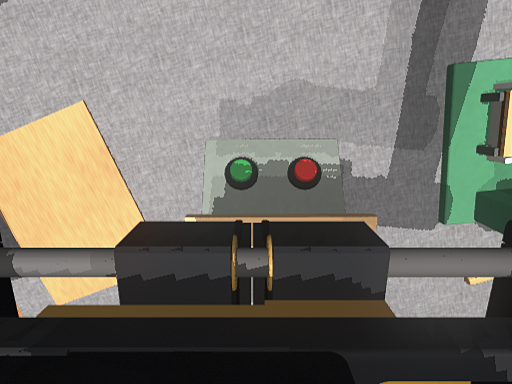

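The wrist view shows green at (170,241), red at (170,305), the hood's front edge at row 215 and the closed fingers at column 252. The interface can't tilt the tool, so I'll press with the front edge of the closed fingers, keeping the body clear of the hood. First I'll measure the hood edge.

```bash
cat > desk.py <<'E'
from h import *
a=np.radians(-15.7); B=np.array([[np.cos(a),np.sin(a),0],[-np.sin(a),np.cos(a),0],[0,0,1]])
CAP=np.array([.4966,-.3748,.0760])
def T(x,z,y=0): return CAP+B.T@np.array([x/1000,y/1000,0])+[0,0,z/1000-CAP[2]]
E
python3 - <<'E'
from desk import *
np.set_printoptions(precision=4,suppress=True)
s=robot.sense(); q=robot.read_camera("wrist")
for p in (q,robot.read_camera("top")):
    W=cloud(p,s); L=(W-CAP)@B.T*1000
    m=(W[...,2]>.18)&(W[...,2]<.205)&(abs(L[...,1]-45)<85)&(L[...,0]>0)&(L[...,0]<60); P=L[m]
    print("hood front",len(P),np.percentile(P[:,0],[1,5,50]), np.percentile(P[:,2]+76,[5,95]))
    m=(W[...,2]>.02)&(W[...,2]<.09)&(abs(L[...,1]-45)<18)&(abs(L[...,0])<35); P=L[m]
    if len(P)>50: print("face",len(P),np.polyfit(P[:,0],P[:,2]+76,1))
print(plan(s,T(-65,103),-B[0,:2]),plan(s,T(-18.5,103),-B[0,:2]))
E
```

```text
hood front 1379 [26.5686 26.7736 28.0276] [186.8675 197.7322]
face 1285 [ 0.7009 49.9901]
hood front 337 [24.8991 25.4651 41.7631] [193.0377 199.4459]
face 220 [ 0.7016 51.5337]
(array([ 0.1103, -0.0281,  0.5156]), np.float64(0.0013), 'deg', np.float64(0.1)) (array([ 0.0173, -0.0282,  0.5156]), np.float64(0.0013), 'deg', np.float64(0.1))
```

Emit:
step_arm(
  increments=[
    [0, 0.05, -0.015, 0, 0],
    [0, 0.1103, -0.0281, 0, 0],
    [0, 0.1103, -0.0281, 0.04, 0],
    [0, 0.1103, -0.0281, 0.1, 0],
    [0, 0.1103, -0.0281, 0.16, 0],
    [0, 0.1103, -0.0281, 0.22, 0],
    [0, 0.1103, -0.0281, 0.28, 0],
    [0, 0.1103, -0.0281, 0.34, 0],
    [0, 0.1103, -0.0281, 0.4, 0],
    [0, 0.1103, -0.0281, 0.46, 0],
    [0, 0.1103, -0.0281, 0.5, 0],
    [0, 0.1103, -0.0281, 0.515, 0],
    [0, 0.1103, -0.0281, 0.515, 0],
    [0, 0.1103, -0.0281, 0.515, 0],
    [0, 0.1103, -0.0281, 0.515, 0],
    [0, 0.1103, -0.0281, 0.515, 0],
  ],
)

```text
t: 20.18
position: [0.4346, -0.3588, 0.1048]
eef_rot: [[-0.963, 0.27, 0.003], [0.27, 0.963, -0.002], [-0.004, -0.001, -1.0]]
force: [-0.0, -0.2, -0.2]
grip_width: 0.004
grasp_force: 0.0
```

```bash
python3 - <<'E'
from desk import *
np.set_printoptions(precision=4,suppress=True)
s=robot.sense(); print(B@(s["position"]-CAP)*1000,s["force"])
print(plan(s,T(-18.5,103),-B[0,:2]))
E
```

```text
[-63.9933  -1.3617  28.82  ] [-0.0114 -0.2001 -0.1562]
(array([-0.091 ,  0.0027,  0.004 ]), np.float64(0.0003), 'deg', np.float64(0.0))
```

Emit:
step_arm(
  increments=[
    [0, -0.02, 0.002, 0, 0],
    [0, -0.045, 0.002, 0, 0],
    [0, -0.065, 0.002, 0, 0],
    [0, -0.08, 0.002, 0, 0],
    [0, -0.088, 0.002, 0, 0],
    [0, -0.091, 0.002, 0, 0],
    [0, -0.091, 0.002, 0, 0],
    [0, -0.091, 0.002, 0, 0],
    [0, -0.091, 0.002, 0, 0],
    [0, -0.091, 0.002, 0, 0],
  ],
)

```text
t: 21.02
position: [0.4772, -0.3696, 0.103]
eef_rot: [[-0.963, 0.271, -0.0], [0.271, 0.963, 0.0], [0.0, 0.0, -1.0]]
force: [-0.5, 0.3, 0.2]
grip_width: 0.003
grasp_force: 0.0
```

```bash
python3 - <<'E'
from desk import *
np.set_printoptions(precision=4,suppress=True)
s=robot.sense(); print(B@(s["position"]-CAP)*1000,s["force"])
q=robot.read_camera("side"); cv2.imwrite("pics/s8.png",cv2.resize(q["image"][60:200,270:430],None,fx=4,fy=4)[...,::-1])
print(plan(s,T(-18.5,103),-B[0,:2]))
E
```

```text
[-20.0755  -0.2224  27.0101] [-0.5364  0.2514  0.2121]
(array([-0.0032,  0.0004,  0.    ]), np.float64(-0.0), 'deg', np.float64(-0.0))
```

View pics/s8.png

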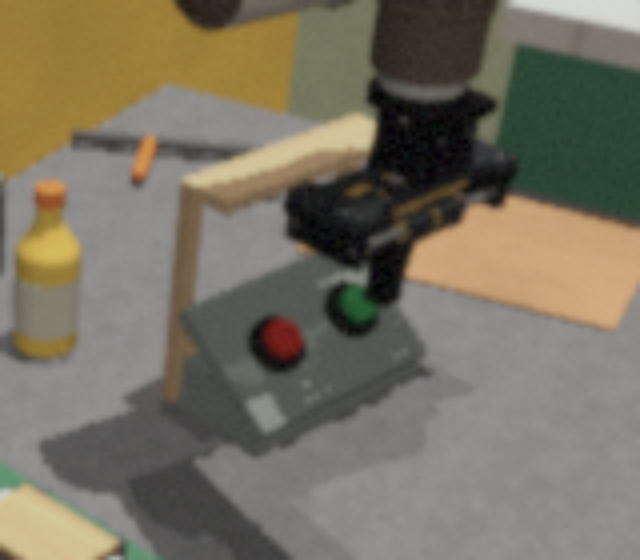

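The crop shows the fingers just on the robot side of the green cap (350,305), with the body clear of the hood. Now I'll descend while watching the force.

Emit:
step_arm(
  increments=[
    [0, -0.004, 0, 0.01, 0],
    [0, -0.004, 0, 0.02, 0],
    [0, -0.004, 0, 0.024, 0],
    [0, -0.004, 0, 0.028, 0],
    [0, -0.005, 0, 0.031, 0],
    [0, -0.005, 0, 0.034, 0],
    [0, -0.005, 0, 0.034, 0],
    [0, -0.005, 0, 0.034, 0],
  ],
)

```text
t: 21.73
position: [0.4805, -0.3706, 0.0866]
eef_rot: [[-0.963, 0.27, 0.001], [0.27, 0.963, -0.001], [-0.001, -0.0, -1.0]]
force: [0.1, 1.0, 4.8]
grip_width: 0.001
grasp_force: 1.7
```

Emit:
step_arm(
  increments=[
    [0, 0, 0, 0.002, 0],
    [0, -0.001, 0, 0.004, 0],
    [0, -0.002, 0, 0.006, 0],
    [0, -0.002, 0, 0.008, 0],
    [0, -0.002, 0, 0.008, 0],
    [0, -0.002, 0, 0.008, 0],
  ],
)

```text
t: 22.23
position: [0.4816, -0.371, 0.0839]
eef_rot: [[-0.963, 0.27, 0.002], [0.27, 0.963, -0.001], [-0.002, -0.001, -1.0]]
force: [-2.0, 2.7, 10.9]
grip_width: 0.006
grasp_force: 5.1
```

```bash
python3 - <<'E'
from desk import *
np.set_printoptions(precision=2,suppress=True)
s=robot.sense(); print(B@(s["position"]-CAP)*1000,B@s["force"])
q=robot.read_camera("wrist"); W=cloud(q,s); L=(W-CAP)@B.T*1000
hsv=cv2.cvtColor(q["image"],cv2.COLOR_RGB2HSV); h,sa,v=[hsv[...,i].astype(int) for i in range(3)]
n=np.array([-np.sin(np.radians(35)),0,np.cos(np.radians(35))])
for nm,m in [("green",(h>50)&(h<90)&(sa>120)),("red",((h<8)|(h>172))&(sa>150)),("face",(sa<40)&(abs(L[...,1]-45)<18))]:
    m=m&(abs(L[...,0])<40)&(abs(L[...,1]-45)<80)&(L[...,2]>-60)&(L[...,2]<10)
    P=L[m]
    if len(P)>10: print(nm,len(P),"normal offset",np.percentile(P@n,[10,50,90]))
E
```

```text
[-15.5   -0.39   7.9 ] [-2.68  2.01 10.94]
green 13 normal offset [-7.26 -6.14 -5.38]
red 1263 normal offset [-4.25  0.37  1.35]
face 2099 normal offset [-22.18 -21.41 -20.63]
```

Green is about 6 mm down relative to red, and the force has jumped, so it has bottomed out. I'll press 1 mm more and hold for about 1.5 s.

Emit:
step_arm(
  increments=[
    [0, 0, 0, 0.002, 0],
    [0, 0, 0, 0.003, 0],
    [0, 0, 0, 0.003, 0],
    [0, 0, 0, 0.003, 0],
    [0, 0, 0, 0.003, 0],
    [0, 0, 0, 0.003, 0],
    [0, 0, 0, 0.003, 0],
    [0, 0, 0, 0.003, 0],
    [0, 0, 0, 0.003, 0],
    [0, 0, 0, 0.003, 0],
    [0, 0, 0, 0.003, 0],
    [0, 0, 0, 0.003, 0],
    [0, 0, 0, 0.003, 0],
    [0, 0, 0, 0.003, 0],
    [0, 0, 0, 0.003, 0],
    [0, 0, 0, 0.003, 0],
    [0, 0, 0, 0.003, 0],
    [0, 0, 0, 0.003, 0],
    [0, 0, 0, 0.003, 0],
    [0, 0, 0, 0.003, 0],
  ],
)

```text
t: 23.95
position: [0.4817, -0.3711, 0.0836]
eef_rot: [[-0.963, 0.269, 0.002], [0.269, 0.963, -0.002], [-0.003, -0.001, -1.0]]
force: [-3.0, 3.5, 17.4]
grip_width: 0.002
grasp_force: 7.8
```

```bash
cat > off.py <<'E'
from desk import *
np.set_printoptions(precision=2,suppress=True)
s=robot.sense(); print(B@(s["position"]-CAP)*1000,B@s["force"])
n=np.array([-np.sin(np.radians(35)),0,np.cos(np.radians(35))])
for cam in ("wrist","top","side"):
    q=robot.read_camera(cam); L=(cloud(q,s)-CAP)@B.T*1000
    hsv=cv2.cvtColor(q["image"],cv2.COLOR_RGB2HSV); h,sa,v=[hsv[...,i].astype(int) for i in range(3)]
    for nm,m in [("green",(h>50)&(h<90)&(sa>120)),("red",((h<8)|(h>172))&(sa>150))]:
        m=m&(abs(L[...,0])<40)&(abs(L[...,1]-45)<80)&(L[...,2]>-60)&(L[...,2]<10); P=L[m]
        if len(P)>5: print(cam,nm,len(P),"normal offset",np.percentile(P@n,[10,50,90]))
E
python3 off.py
```

```text
[-15.38  -0.43   7.64] [-3.89  2.57 17.44]
wrist green 11 normal offset [-6.3  -5.81 -4.93]
wrist red 1280 normal offset [-4.17  0.37  1.43]
side green 41 normal offset [-8.21 -3.11 -0.31]
side red 75 normal offset [-7.34  1.73  4.11]
```

The extra push moved the tool only 0.3 mm while the force rose to 17 N, so the button is fully down and has been held for over 1.5 s. Release along the same path.

Emit:
step_arm(
  increments=[
    [0, 0, 0, -0.008, 0],
    [0, 0.002, 0, -0.02, 0],
    [0, 0.004, 0, -0.035, 0],
    [0, 0.03, 0, -0.045, 0],
    [0, 0.07, 0, -0.05, 0],
    [0, 0.12, 0, -0.07, 0],
    [0, 0.16, 0, -0.12, 0],
    [0, 0.16, 0, -0.18, 0],
    [0, 0.16, 0, -0.25, 0],
    [0, 0.16, 0, -0.32, 0],
    [0, 0.16, 0, -0.38, 0],
    [0, 0.16, 0, -0.4, 0],
    [0, 0.16, 0, -0.4, 0],
    [0, 0.16, 0, -0.4, 0],
    [0, 0.16, 0, -0.4, 0],
    [0, 0.16, 0, -0.4, 0],
  ],
)

```text
t: 25.43
position: [0.4031, -0.3485, 0.2781]
eef_rot: [[-0.963, 0.271, -0.004], [0.271, 0.963, 0.002], [0.004, 0.001, -1.0]]
force: [0.3, 0.1, 0.5]
grip_width: 0.007
grasp_force: 0.0
```

```bash
python3 off.py; python3 - <<'E'
from piv import *
np.set_printoptions(precision=1,suppress=True)
s=robot.sense(); print(s["position"],s["force"],s["qd"])
B=np.array([ex,[-ex[1],ex[0],0],[0,0,1]])
q=robot.read_camera("side"); L=((cloud(q,s)-N)@B.T)*1000
hsv=cv2.cvtColor(q["image"],cv2.COLOR_RGB2HSV); br=(hsv[...,0]<28)&(hsv[...,1]>60)
m=br&(abs(L[...,1])<40)&(abs(L[...,0])<60)&(L[...,2]>8)&(L[...,2]<25); P=L[m]; print(len(P),np.percentile(P,[1,50,99],axis=0))
p=robot.read_camera("top")
for o in ["spare","glue","box","brush"]: print(o,[(np.round(d["centre"],1),round(d["conf"],2)) for d in robot.place_of(p,o)[:1]])
E
```

```text
[-97.11   0.06 202.15] [0.26 0.21 0.51]
side green 59 normal offset [-6.65  1.39  4.24]
side red 73 normal offset [-7.49  0.8   4.93]
[ 0.4 -0.3  0.3] [-0.1 -0.4  0.3] [-0.  -0.3  0.5  0.  -0.3 -0. ]
510 [[-44.7 -29.8   8.6]
 [ -5.1   2.8  15.8]
 [ 41.7  28.6  18.6]]
spare [(array([244.9, 155.7]), 0.81)]
glue [(array([143.3, 354.5]), 0.97)]
box [(array([157.9, 166.6]), 0.73)]
brush [(array([125.7, 254.1]), 0.78)]
```

The green button is back up, level with the red; the lid is still seated and the bystanders haven't moved. Handing in.

```bash
python3 -c "
from plant import robot
print(robot.close_job())"
```

```text
the job is handed in; nothing more can be done
None
```

The job is handed in at about 26 s: the lid lies flat in the nest, pale face up and released, then the green button was held fully down for over 1.5 s and came back up, and the red button and other items were left alone.

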